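# Slide the slate drip plate out over the tread edge

## Robot

A 6-joint arm with a two-finger parallel gripper is mounted at the origin on the work surface. World frame = base frame: x ahead of the robot, y to its left, z up, the work surface at z = 0. Lengths are in m, angles in rad, forces in N, time in s.
With the tool pointing down it reaches from about 0.275 to 0.775 m from the base axis. Payload 14.6 kg.
Tool frame: the origin (TCP) lies on the centre line of the jaws, within the pads' length; the fingertips stand 17 mm ahead of it and the grasp point (between the pads) lies 2 mm behind it; z points along the fingers, y is the line along which they close (so a half turn about z gives the same grasp; the last joint's range is limited). The gripper opens to 85 mm and grips with 20 to 120 N. Pads are 22 mm wide; open, the fingers measure 114 mm over their backs; the gripper's body (76 mm by 85 mm) begins 54 mm behind the grasp point. The pads swing forward as they close: fully open they stand 13 mm farther back than shut.
Start: joints at [1.114, 0.263, -0.048, 1.259, 0, 1.415], TCP at [0.156, 0.501, 0.248] pointing down, gripper open.
Joint ranges: [-2.65, 2.65], [-0.89, 1.7], [-1.18, 1.37], [-2.13, 2.11], [-1.35, 1.29], [-3.14, 3.14]. Speed limits (rad/s): [1.89, 1.89, 2.57, 2.79, 3.14, 3.14].

## Interface

Orientations are given as [roll, pitch, yaw] about the fixed x, y, z axes, in that order (R = Rz(yaw) Ry(pitch) Rx(roll)).
In Python, from rig import arm, read_state, vision gives the robot as it stands. Calls block until the motion is done:
- arm.move_to(position, orientation): joint-space move of the TCP to a pose.
- arm.line_to(position, speed=0.15, attitude=None, threshold=None): straight line of the TCP; attitude=None keeps the orientation; speed is the mean speed in m/s. With threshold (N) it stops when the force on the tool has changed by that much, and returns True; else False.
- arm.move_j(angles): joint-space move.
- arm.grip(opening, grip_force=None): finger opening in m; grip_force is the grip in N (None keeps the last); returns when the fingers have stopped.
- arm.wait(seconds).
- arm.ik(position, orientation): joint angles nearest the present ones, or None.
- read_state(): the state.
- vision.grab_frame(name): name is "side" or "top" or "wrist"; returns a dict with "color" (480x640x3 uint8, red, green, blue), "mtx" (3x3 intrinsics, pixels), "pose" (4x4, takes a point from camera to world coordinates); the wrist camera has in their place "tool_from_camera" (4x4, takes a point from camera to tool coordinates, whose origin is the TCP and whose axes are the flange's). Camera axes: x right, y down, z forward; pixel columns grow to the right and rows downward; lengths in m; the calibration is good to about 2 mm. The wrist camera is an equidistant fisheye: a pixel r from the principal point sees the ray r / f radians off the axis. A picture is of the moment at which its call begins: read the wrist's pose just before it. There is no depth.
A pose or a line that the arm cannot do raises arm.MotionError and nothing moves.
- arm.close_job(): hands the job in; it is judged then, once.
The state is a dict: "time": time; "qpos": joint angles; "qvel": joint speeds; "effort": joint torques, N m; "tool_pos": TCP position; "tcp_rot": TCP orientation; "force": force on the tool from outside, world axes, zero at the start; "moment": the same for the moment, N m; "gripper_width": finger opening in m; "gripper_force": force on a finger pad.
Only numpy, scipy, OpenCV 4.12 (cv2) and the standard library are available. Lean on these libraries where they do the work, as an engineer would, in place of code of your own. Each camera call takes 0.05 s, during which the arm holds its last target. There are 200 camera calls.

## Task

On the low tread of the bamboo ladder stand, push the square slate drip plate straight out over the tread's open front edge until 30 mm of it overhangs, with its outer side parallel to the edge, so that a hand can later get hold of it from below. Slide it flat on the tread all the way, never lifting it, and leave the round plate, the pot, the cloche and the watering can where they are.

Things in the scene. Friction and masses are not known exactly. Their poses are not given: they have to be found in the camera images.
- stand: Fixed bamboo stand. Origin: middle of the low tread's open front edge, at table height; +x inward from that edge, +y along it, +z up. The front faces the robot's right, yaw varies. Treads 400 mm wide: low one level, top at z 60 mm, x 0 (edge) to 300; upper one top at z 160, x 300 to 440. Thin rails outside both ends (y beyond +-200) slope up from x 200, z 65 to x 420, z 170.
- square_plate: Square slate plate, dark grey, loose, 100 x 100 mm, 8 mm thick, about 0.2 kg, lying flat on the low tread. Origin at the centre of its underside; x and y axes parallel to its sides. With 30 mm overhanging and squared up its origin lies 20 mm inward of the front edge.
- round_plate: Round slate plate, dark grey, loose, 96 mm across, 8 mm thick, lying beside the square one on the low tread; to be left alone. Origin at the centre of its underside.
- pot: Speckled stoneware pot, 110 mm across the rim, 95 mm high, standing on the upper tread. Origin at the centre of its underside.
- cloche: Clear glass cloche, a dome with a knob, 104 mm across, 131 mm high, standing on the upper tread. Origin at the centre of its underside.
- can: Aluminium watering can standing on the table in front of the stand's open edge, at the far right; body 116 mm across, about 165 mm high with its handle; the spout reaches 160 mm along its +x and the handle 100 mm along -x. Origin at the centre of its underside.
There are look-alikes about, which are no part of the job. Leave any blue or red look-alike of the cloche alone.

How it is judged:
By the outcome, as a careful person would: the job done as asked, in the order asked, and still so for the second after the job is handed in, with the robot touching nothing.
It also fails if it takes over 40 s, if anything falls off the work surface, if the arm or the gripper's body presses on something with over 40 N, if the wrist force passes 120 N, or if a joint passes its speed limit or range.

## Working session

There is one attempt and no reset: what is moved stays moved. The work goes in short steps, each a Python script; the robot and the scene stay as the last script left them, time stands still between calls to the robot, and variables do not carry over. Pictures are saved under pics/ and viewed, at most 10 in all, crops included, and the job is handed in when it is done.

```bash
mkdir -p pics; ls; python3 - <<'E'
from rig import arm, read_state, vision
import cv2,numpy as np
for n in("side","top"):
    f=vision.grab_frame(n); cv2.imwrite(f"pics/{n}0.png",f["color"][:,:,::-1]); np.savez(f"pics/{n}0.npz",**{k:f[k] for k in("mtx","pose")}); print(n,f["mtx"],f["pose"].round(3))
print(read_state()["time"])
E
```

```text
pics
side [[476.89646884   0.         322.20048603]
 [  0.         476.89646884 244.17899563]
 [  0.           0.           1.        ]] [[ 0.967 -0.166  0.196  0.327]
 [-0.256 -0.669  0.697 -0.784]
 [ 0.016 -0.724 -0.689  0.969]
 [ 0.     0.     0.     1.   ]]
top [[451.15224937   0.         314.80801108]
 [  0.         451.15224937 241.75936026]
 [  0.           0.           1.        ]] [[ 0.022 -0.981  0.192  0.336]
 [-1.    -0.02   0.014  0.046]
 [-0.01  -0.192 -0.981  1.409]
 [ 0.     0.     0.     1.   ]]
0.1
```

View pics/side0.png

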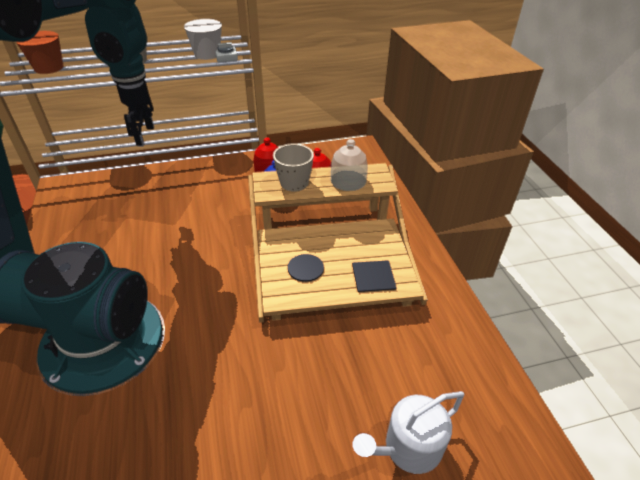

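View pics/top0.png

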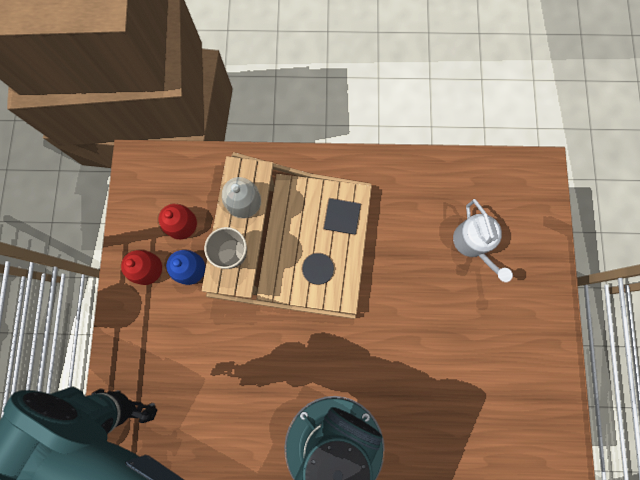

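The square plate shows at about (342,216) in top and (374,276) in side. The round plate is at (318,268) top. The front edge runs from (372,184) to (358,316) in top. The only square dark plate is the target. I'll enlarge both views to read off the corners.

```bash
python3 - <<'E'
import cv2,numpy as np
a=cv2.imread("pics/top0.png")[165:330,265:395]; b=cv2.imread("pics/side0.png")[215:330,245:435]
a=cv2.resize(a,None,fx=3.6,fy=3.6,interpolation=cv2.INTER_CUBIC); cv2.imwrite("pics/topc.png",a)
b=cv2.resize(b,None,fx=4,fy=4,interpolation=cv2.INTER_CUBIC); cv2.imwrite("pics/sidec.png",b)
E
```

```text
(no output)
```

View pics/topc.png

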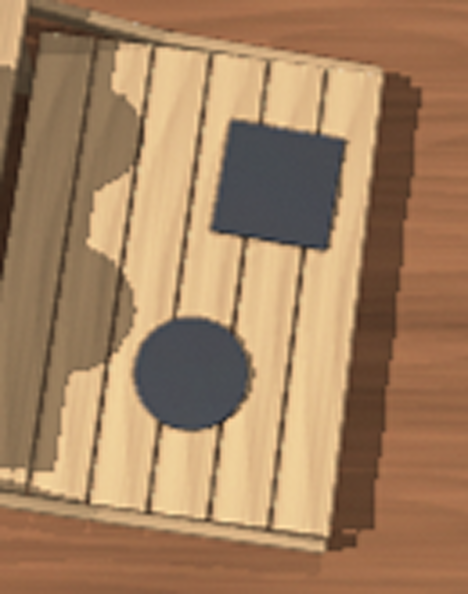

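View pics/sidec.png

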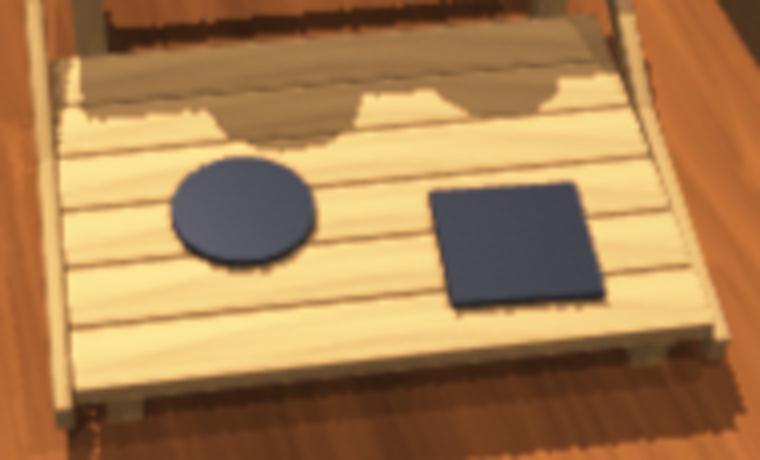

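The crops show clear plate corners: in top, (230,121), (346,140), (327,249), (211,230); in side, (430,192), (575,182), (604,296), (452,303). The edge runs (381,75)-(331,535) in top and (75,388)-(712,325) in side.

```bash
cat > h.py <<'E'
import numpy as np
def back(uv,z,mtx,T):
    uv=np.atleast_2d(uv).astype(float); d=np.c_[(uv-mtx[:2,2])/np.diag(mtx)[:2],np.ones(len(uv))]@T[:3,:3].T
    return T[:3,3]+d*((z-T[2,3])/d[:,2])[:,None]
E
python3 - <<'E'
import numpy as np
from h import back
np.set_printoptions(precision=4,suppress=True)
for n,off,s,P,E,R in(("top",(265,165),3.6,[(230,121),(346,140),(327,249),(211,230)],[(381,75),(331,535)],(192,373)),
 ("side",(245,215),4,[(430,192),(575,182),(604,296),(452,303)],[(75,388),(712,325)],(243,208))):
    c=np.load(f"pics/{n}0.npz"); f=lambda p,z:back((np.atleast_2d(p)+.5)/s-.5+off,z,c["mtx"],c["pose"])[:,:2]
    p=f(P,.068); e=f(E,.06); r=f(R,.068)
    d=e[1]-e[0]; m=e.mean(0)
    print(n,"plate",p.tolist(),p.mean(0),"\nedge",e.tolist(),"len",np.linalg.norm(d),"mid",m,"round",r)
    v=d/np.linalg.norm(d); v=v if v[0]>0 else -v   # v along edge, ~ +x world
    nin=np.array([-v[1],v[0]])
    print("edge ang deg",np.degrees(np.arctan2(v[1],v[0])),"corners (inward,along)",np.c_[(p-m)@nin,(p-m)@v].tolist(),"ctr",(p.mean(0)-m)@nin,(p.mean(0)-m)@v,"round",(r-m)@nin,(r-m)@v)
c=np.load("pics/top0.npz");print(back([(225,248),(240,195)],.25,c["mtx"],c["pose"]))
E
```

```text
top plate [[0.7352559730417672, 0.026342458908657704], [0.7203144107760073, -0.07301772433488157], [0.624741434349931, -0.05728679392822612], [0.6391963053072112, 0.040822577781499336]] [ 0.6799 -0.0158] 
edge [[0.7815493340303634, -0.10384436986572856], [0.3866911330940771, -0.06240748999896872]] len 0.39702646493619664 mid [ 0.5841 -0.0831] round [[0.517  0.0543]]
edge ang deg -5.990758727498378 corners (inward,along) [[0.12464429686190878, 0.13888534538703357], [0.024267323434517603, 0.1343954119033296], [0.029937577524787585, 0.037702577562049935], [0.12901977539781775, 0.04183902245088764]] ctr 0.07696724330475793 0.0882055893258252 round [0.1297] [-0.0811]
side plate [[0.6412723829304583, 0.04018629978523747], [0.7375659697194881, 0.02575254108546965], [0.7198584897231057, -0.07281539124556502], [0.6256670067441363, -0.05515344235791397]] [ 0.6811 -0.0155] 
edge [[0.38779947948059434, -0.057616056896636625], [0.7801249774235901, -0.10532070147318406]] len 0.39521516854796235 mid [ 0.584  -0.0815] round [[0.5184 0.0558]]
edge ang deg -6.93282073235874 corners (inward,along) [[0.12768283474411243, 0.04220673445519782], [0.12497777602829513, 0.1395384913706235], [0.024993146597851266, 0.1338581736423157], [0.031156527632266635, 0.0382234904018088]] ctr 0.07720257125063136 0.08845672246748644 round [0.1283] [-0.0817]
[[0.5407 0.2975 0.25  ]
 [0.6855 0.266  0.25  ]]
```

```bash
cat >> h.py <<'E'
A=np.radians(-6.45); V=np.array([np.cos(A),np.sin(A)]); N=np.array([-V[1],V[0]]); M=np.array([.584,-.0823])
def W(i,a,z): return [*(M+i*N+a*V),z]      # stand (inward, along world +x) -> world
E
python3 - <<'E'
from rig import arm, read_state, vision
from h import *
import cv2
s=read_state(); print(s["tool_pos"],s["tcp_rot"])
best=min(((np.abs(np.array(j)-s["qpos"]).max(),y) for y in(A+np.pi/2,A-np.pi/2) if (j:=arm.ik(W(.155,.088,.2),[np.pi,0,y])) is not None))
y=best[1]; o=[np.pi,0,y]; print(best, arm.ik(W(.155,.088,.40),o), arm.ik(W(.155,.088,.2),o))
p=list(s["tool_pos"]); p[2]=.42
arm.line_to(p,speed=.3)
arm.grip(.04)
arm.move_to(W(.155,.088,.40),o)
arm.line_to(W(.155,.088,.2),speed=.25)
s=read_state(); f=vision.grab_frame("wrist"); cv2.imwrite("pics/w1.png",f["color"][:,:,::-1])
np.savez("pics/w1.npz",mtx=f["mtx"],tfc=f["tool_from_camera"],p=s["tool_pos"],r=np.array(s["tcp_rot"]))
print(s["time"],s["tool_pos"],s["tcp_rot"],s["force"])
E
```

```text
[0.15593963 0.50107889 0.24787802] [-3.14067290e+00 -1.58512767e-04  2.83984248e+00]
(np.float64(1.1418805965404937), np.float64(1.4582225900412622)) [-0.0281536   0.69706776  1.13389739  2.00762596  0.          1.65521646] [-0.0281536   0.57417415  0.33034884  1.32697102  0.          1.65521646]
5.5917 [0.6890919  0.06181901 0.20056928] [ 3.14072945e+00 -7.49797621e-05  1.45820712e+00] [0.19695232 0.59089816 0.55942665]
```

View pics/w1.png

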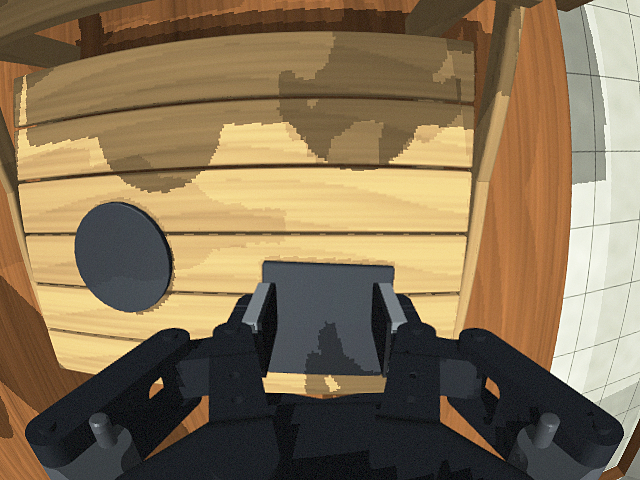

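The wrist view shows the plate's inner side from (263,262) to (395,266) and plank seams at (30,234)-(465,234) and (25,181)-(468,169). The fingers appear over the plate only by perspective. The seams let me refine the edge direction.

```bash
cat >> h.py <<'E'
from scipy.spatial.transform import Rotation as Ro
def wback(uv,z,mtx,tfc,p,r):
    q=(np.atleast_2d(uv)-mtx[:2,2])/np.diag(mtx)[:2]; th=np.linalg.norm(q,axis=1)[:,None]
    T=np.eye(4); T[:3,:3]=Ro.from_euler("xyz",r).as_matrix(); T[:3,3]=p; T=T@tfc
    d=np.c_[q/th*np.sin(th),np.cos(th)]@T[:3,:3].T
    return (T[:3,3]+d*((z-T[2,3])/d[:,2])[:,None])[:,:2]
def ia(p): return np.c_[(p-M)@N,(p-M)@V]
E
python3 - <<'E'
from h import *
c=dict(np.load("pics/w1.npz")); np.set_printoptions(precision=4,suppress=True)
for n,l,z in(("seam",[(30,234),(465,234)],.06),("seam2",[(25,181),(468,169)],.06),("seam3",[(35,284),(460,293)],.06),("plate",[(263,262),(395,266)],.068)):
    w=wback(l,z,**c); d=w[1]-w[0]; print(n,np.degrees(np.arctan2(d[1],d[0])),ia(w).tolist())
E
```

```text
seam -6.562456803454307 [[0.1522652226919438, -0.1912038982951844], [0.15150183984558568, 0.19773263324350807]]
seam2 -6.541779214344652 [[0.20283010806020138, -0.18772722919627557], [0.20221526076336785, 0.19610831869148543]]
seam3 -6.391634067419433 [[0.1008866917928548, -0.19940706185273516], [0.10129303039828552, 0.19948109193756994]]
plate -8.355017032790863 [[0.1320224556565036, 0.04226037394785293], [0.12874426968968747, 0.14081959891215132]]
```

```bash
python3 - <<'E'
from rig import arm, read_state, vision
from h import *
import cv2
arm.line_to(W(.157,.089,.095),speed=.12)
hit=arm.line_to(W(.157,.089,.068),speed=.02,threshold=4)
s=read_state(); z=s["tool_pos"][2]; print(hit,s["tool_pos"],s["force"],s["time"])
if hit:
    arm.line_to(W(.157,.089,z+.003),speed=.03)
    f0=np.array(read_state()["force"])
    h=arm.line_to(W(.088,.089,z+.003),speed=.025,threshold=12)
    s=read_state(); print(h,ia(np.array(s["tool_pos"])[:2]),s["force"],f0,s["time"])
    s=read_state(); f=vision.grab_frame("wrist"); cv2.imwrite("pics/w2.png",f["color"][:,:,::-1])
    np.savez("pics/w2.npz",mtx=f["mtx"],tfc=f["tool_from_camera"],p=s["tool_pos"],r=np.array(s["tcp_rot"]))
    for n in("side","top"): cv2.imwrite(f"pics/{n}1.png",vision.grab_frame(n)["color"][:,:,::-1])
    a=cv2.resize(cv2.imread("pics/top1.png")[165:330,265:395],None,fx=3.6,fy=3.6,interpolation=cv2.INTER_CUBIC)
    b=cv2.resize(cv2.imread("pics/side1.png")[215:330,335:435],None,fx=5,fy=5,interpolation=cv2.INTER_CUBIC)[:594]
    m=np.zeros((594,800,3),np.uint8); m[:a.shape[0],:a.shape[1]]=a[:594]; b=b[:,:800-a.shape[1]]; m[:b.shape[0],a.shape[1]:a.shape[1]+b.shape[1]]=b; cv2.imwrite("pics/m1.png",m)
E
```

```text
True [0.69004157 0.0636869  0.0755242 ] [-1.5594575   1.01044344  8.13249229] 7.6
False [[0.0880152  0.08901549]] [-0.46842394  0.66087176 -0.65673383] [ 0.305929   -0.63071282  0.571169  ] 10.775
```

View pics/m1.png

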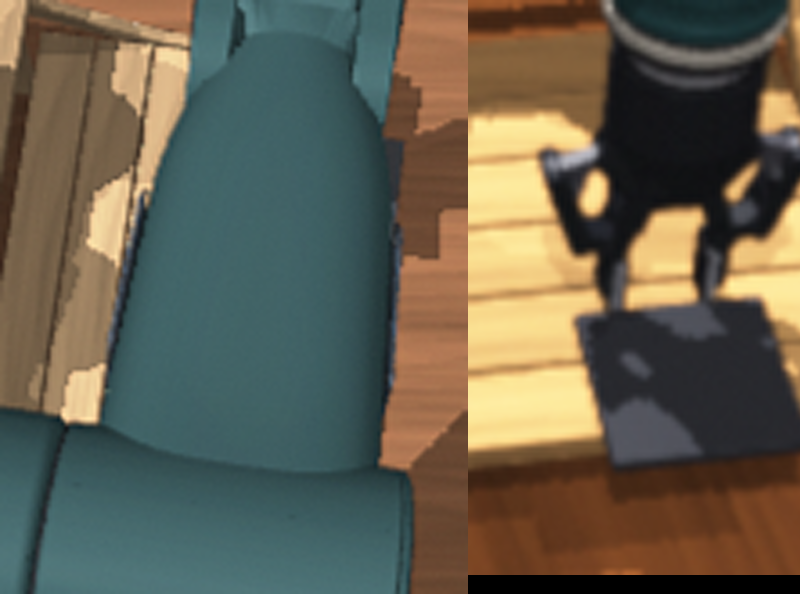

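The plate has been pushed out and squared against both fingers. Next is a sharper side crop to measure the overhang.

```bash
python3 - <<'E'
import cv2
cv2.imwrite("pics/s1c.png",cv2.resize(cv2.imread("pics/side1.png")[265:320,340:430],None,fx=8,fy=8,interpolation=cv2.INTER_CUBIC))
E
```

```text
(no output)
```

View pics/s1c.png

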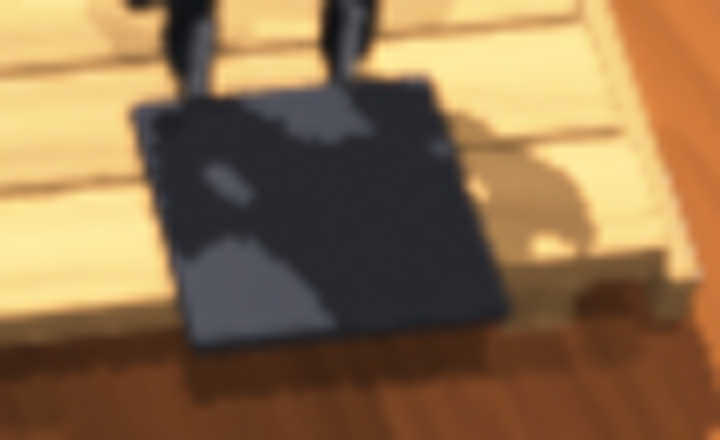

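Top-face corners are at (133,108), (430,77), (508,308) and (190,338). The tread edge runs (0,318)-(180,302) and (510,266)-(665,249).

```bash
python3 - <<'E'
from h import *
np.set_printoptions(precision=4,suppress=True)
c=np.load("pics/side0.npz"); f=lambda p,z:back((np.array(p)+.5)/8-.5+(340,265),z,c["mtx"],c["pose"])[:,:2]
p=ia(f([(133,108),(430,77),(508,308),(190,338)],.068)); e=ia(f([(5,318),(180,302),(510,266),(662,249)],.06))
print(p,p.mean(0),e,e.mean(0))
E
```

```text
[[ 0.0728  0.043 ]
 [ 0.0734  0.1406]
 [-0.0229  0.14  ]
 [-0.0214  0.0416]] [0.0255 0.0913] [[ 0.     -0.0109]
 [-0.0009  0.0434]
 [-0.0005  0.1479]
 [-0.0001  0.1969]] [-0.0004  0.0943]
```

```bash
cat > look.py <<'E'
from rig import arm, read_state, vision
from h import *
import cv2
def away():
    z=read_state()["tool_pos"][2]
    i,a=ia(np.array(read_state()["tool_pos"])[:2])[0]
    arm.line_to(W(i+.03,a,z),speed=.08); arm.line_to(W(i+.03,a,.40),speed=.3)
    q=list(read_state()["qpos"]); q[0]+=.9; arm.move_j(q)
def look(k):
    for n in("side","top"): cv2.imwrite(f"pics/{n}{k}.png",vision.grab_frame(n)["color"][:,:,::-1])
    a=cv2.resize(cv2.imread(f"pics/top{k}.png")[185:250,315:385],None,fx=8,fy=8,interpolation=cv2.INTER_CUBIC)[:,:360+200]
    b=cv2.resize(cv2.imread(f"pics/side{k}.png")[265:320,340:430],None,fx=6,fy=6,interpolation=cv2.INTER_CUBIC)
    cv2.imwrite(f"pics/c{k}a.png",a); cv2.imwrite(f"pics/c{k}b.png",b)
E
python3 - <<'E'
from look import *
z=read_state()["tool_pos"][2]
arm.line_to(W(.083,.089,z),speed=.02)
away(); look(2); print(read_state()["time"])
E
```

```text
16.55
```

View pics/c2a.png

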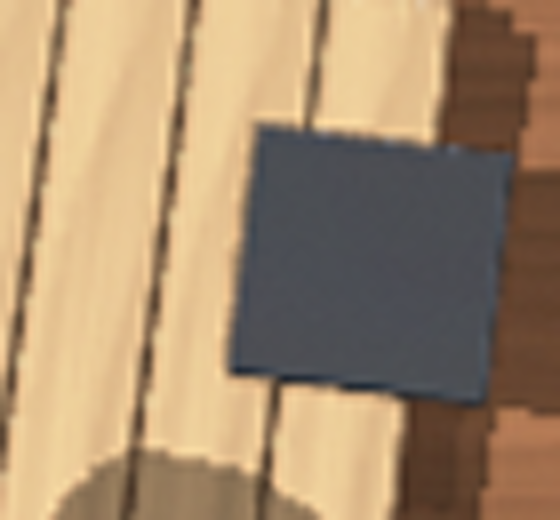

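View pics/c2b.png

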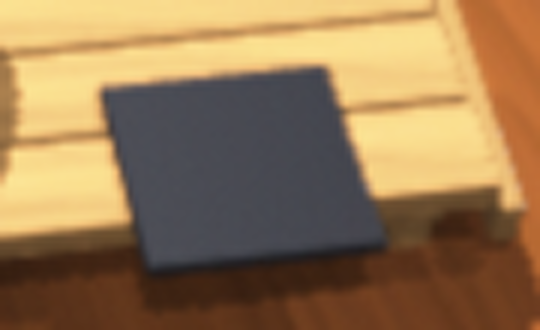

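In the top view the plate corners are (257,124), (512,155), (486,402) and (233,373), with the edge from (449,10) to (438,143) and (404,402) to (392,518). In the side view they are (103,88), (327,67), (386,243) and (149,264), with the edge (0,238)-(135,225) and (382,197)-(498,186).

```bash
python3 - <<'E'
from h import *
np.set_printoptions(precision=4,suppress=True)
for n,s,o,P,E in(("top",8,(315,185),[(257,124),(512,155),(486,402),(233,373)],[(451,10),(438,143),(405,402),(392,518)]),
 ("side",6,(340,265),[(103,88),(327,67),(386,243),(149,264)],[(2,238),(135,225),(382,197),(497,186)])):
    c=np.load(f"pics/{n}0.npz"); f=lambda p,z:ia(back((np.array(p)+.5)/s-.5+o,z,c["mtx"],c["pose"])[:,:2])
    p=f(P,.068);e=f(E,.06); k=np.polyfit(e[:,1],e[:,0],1); print(n,p.tolist(),p.mean(0),e.tolist(),"edge slope deg",np.degrees(k[0]),"ctr-edge",p.mean(0)[0]-e[:,0].mean())
E
```

```text
top [[0.06873134842843966, 0.13970139428359832], [-0.029845696754435633, 0.14031563580979056], [-0.0305380735910217, 0.04253274008349452], [0.06587214516474561, 0.04101767981833538]] [0.0186 0.0909] [[-0.0007757087181128202, 0.19780771776463374], [-0.0017564784579020218, 0.14372844142454358], [-0.0007232572085934147, 0.040257022794523735], [-0.0009380018524101201, -0.005065007138391282]] edge slope deg -0.07796987594676762 ctr-edge 0.01960329237118658
side [[0.06857920823925806, 0.0435743266827933], [0.06779368249280944, 0.14121486303572106], [-0.029327480615942234, 0.14038735951191225], [-0.02708214693343774, 0.04307840336607036]] [0.02   0.0921] [[0.00031593327243193493, -0.011569887522254244], [-0.00023163301317443723, 0.04358961537749878], [0.0007486825087547422, 0.148111489412065], [0.00014360573931379017, 0.19723441822711746]] edge slope deg 0.07002027597278716 ctr-edge 0.01974666866884037
```

Both cameras put the plate centre 19.7 mm inward of the edge, so about 30.3 mm overhangs, and it is square to within the measuring error. The arm is clear, so I'm handing in.

```bash
python3 -c "
from rig import arm
print(arm.close_job())"
```

```text
the job is handed in; nothing more can be done
None
```

The square plate now overhangs the tread's front edge by about 30 mm with its outer side parallel to the edge, slid flat all the way and handed in at about 17 s; it drifted about 3 mm sideways, and I planned the arm's path clear of the other items but did not re-measure them.

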